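# Seat the pump cover evenly with four push studs

### The arm

A 6-joint arm with a two-finger parallel gripper is mounted at the origin on the work surface. World frame = base frame: x ahead of the robot, y to its left, z up, the work surface at z = 0. Lengths are in m, angles in rad, forces in N, time in s.
With the tool pointing down it reaches from about 0.4 to 0.825 m from the base axis. Payload 7 kg.
Tool frame: the origin (TCP) lies on the centre line of the jaws, within the pads' length; the fingertips stand tip_reach ahead of it and the grasp point (between the pads) is the TCP (tip_reach is the distance from the TCP to the fingertips, in m); z points along the fingers, y is the line along which they close (so a half turn about z gives the same grasp; the last joint's range is limited). The gripper opens to 88 mm and grips with 3 to 60 N. Pads are 19 mm wide; open, the fingers measure 130 mm over their backs; the gripper's body (78 mm by 193 mm) begins 47 mm behind the grasp point.
Start: joints at [1.546, 0.359, 0.012, 0, -1.224, -0.288], TCP at [0.208, 0.642, 0.246] pointing down, gripper open.
Joint ranges: [-3.07, 3.07], [-1.43, 2.12], [-1.02, 1.25], [-3.03, 1.67], [-3.05, -0], [-3.03, 3.03]. Speed limits (rad/s): [2.39, 2.39, 3.01, 3.14, 3.14, 3.14].

### API

Orientations are given as [roll, pitch, yaw] about the fixed x, y, z axes, in that order (R = Rz(yaw) Ry(pitch) Rx(roll)).
In Python, from station import get_state, grab_frame, calibration, job_done, find_in, mark_of, tip_reach gives the robot as it stands.
- The arm moves only by the shell command python3 -m handwheel 'ROWS' [OPENING] [FORCE]. ROWS is JSON, a list of rows, each an object with "delta_pos": the shift along the world's x, y, z in units of 30 mm (1.0 is 30 mm), a list of three; "dr": the turn, a rotation vector about the world's x, y, z in degrees, a list of three. In form: [{"delta_pos": [tx, ty, tz], "dr": [rx, ry, rz]}, ...]. A call has 1 to 10 rows; each row shifts and turns the commanded pose from where the row before left it; what a row does not reach is not made up. A row lasts 1/10 s, in which the tool goes at most 50 mm and 8.59 degrees, less where a joint would pass 70% of its speed; a pose out of reach is approached as far as the arm can. A call is refused whole if a number of a shift passes 1 or a number of a turn 8.59, either way. A call with a gripper value outside its range is refused whole. OPENING is the closure, from -1 (fully open) to 1 (shut), set as the call begins (- or left out, the last holds). The fingers move at their own pace and stop on an object; FORCE is the grip in N (left out, the last holds). Time passes only in rows, so rows that do not move let the fingers close. It gives the time, the measured TCP pose, the force, the opening and the grip force at its end, in the units of the state.
- get_state(): the state, without advancing time (a new reading comes with each control period).
- grab_frame(name): name is "scene" or "side" or "wrist"; returns the picture (480x640x3 uint8, red, green, blue); there is no depth.
- calibration(name): a dict with "fx", "fy", "cx", "cy" (pixels), "k1" (the pictures are not rectified: a ray, as slopes to the right and down, at radius r is drawn at 1 + k1 r^2 times it, then the intrinsics apply), "extrinsics" (4x4, takes a point from world to camera coordinates). Camera axes: x right, y down, z forward; pixel columns grow to the right and rows downward; lengths in m; the calibration is good to about 2 mm. A picture is of the moment at which its call begins: read the wrist's pose just before it. calibration takes no time and is no camera call; for the wrist camera it gives the pose at the moment of the call.
- job_done(): hands the job in; it is judged then, once.
Trained networks look in the newest picture that a camera, given by its name, has taken for a name from the list of things; names that differ only in an ending like _2 or _b are one class to them, and where a whole thing is asked for, a point or a joint stands for the part that bears it (a point fixed in the world has none). Each returns a list of dicts, best first, with "conf" (0 to 1); they miss things now and then, are a little off and sometimes report something else, mostly with a low value. They report only what shows in the picture. A call takes as long as a camera call. They do not tell look-alikes from the thing itself.
- find_in(camera, query): "location" ([column, row] in pixels, amid what is visible of it).
- mark_of(camera, query): "location" ([column, row] in pixels: a listed point, or the origin of a listed thing).
The state is a dict: "t": time; "q": joint angles; "qd": joint speeds; "joint_efforts": joint torques, N m; "eef_pos": TCP position; "ee_rot": TCP orientation; "force": force on the tool from outside, world axes, zero at the start; "moment": the same for the moment, N m; "width": finger opening in m; "gripper_force": force on a finger pad.
Only numpy, scipy, OpenCV 4.12 (cv2) and the standard library are available. Lean on these libraries where they do the work, as an engineer would, in place of code of your own. Each camera call takes 0.05 s, during which the arm holds its last target. There are 200 camera calls.

### The job

Draw the spacer out from under the pump cover and lay it flat in the steel parts tray. Then press the cover's four studs down crosswise, each stud followed by the one diagonally opposite: first all four about half way, then again all four fully home, so that the cover goes down evenly and sits flat on the housing. Leave the other things on the bench where they are.

Things in the scene. Friction and masses are not known exactly. Their poses are not given: they have to be found in the camera images.
- housing: Low square aluminium pump housing, 150 x 150 x 60 mm, fixed to the bench. Origin at the centre of its underside; x and y run along its sides, z up. Its top face is at z = 60 mm in this frame. The spacer comes out towards its +y side.
- cover_mid (a point): Centre of the top face of the square steel pump cover (140 x 140 x 12 mm) that sits over the housing on a springy seal. It is held 15 mm off the housing at the start (top face 87 mm above the housing's underside) and 72 mm when fully seated. It tilts when the studs go down unevenly; its z axis is the cover's normal.
- spacer_mid (a point): Loose assembly spacer (about 0.12 kg): a flat dark bar 117 mm long (its y), 24 mm wide (x), 11 mm thick (z), lying on the housing's top in the 15 mm gap below the cover and sticking out level at the housing's +y side, with an upright tab on its outer end. This point is the bar's centre, 5.5 mm above its underside. It must slide about 80 mm or more along its +y before it is clear of the cover.
- spacer_tab (a point): Grip point on the spacer's upright tab: the tab is 14 mm thick (spacer x), 24 mm long (spacer y) and rises 55 mm above the spacer's underside; this point is on its centre line, 40 mm above the underside (15 mm below its top) and 46.5 mm from the bar's centre along +y. Axes as spacer_mid.
- tray: Flat open steel parts tray, 160 (x) x 190 (y) x 22 mm high, walls 4 mm, inner floor about 4 mm above the bench. Fixed. Origin at the centre of its underside.
- stud_1_top (a point): Centre of the flat top of push stud 1: a black mushroom head 28 mm across and 10 mm high. The studs stand at the corners of a 96 mm square about the cover's centre, numbered in turn round the cover, so 1 is diagonally opposite 3 and 2 opposite 4 (stud 1 lies at housing x 48, y 48 mm). The top is 100 mm above the housing's underside at joint 0 and 82 mm when home.
- stud_1 (a joint): How far stud 1 is pressed straight down, m: 0 fully out, 0.018 fully home at a hard stop. It starts between 0 and 0.003 (its head meets the cover at about 0.003), moves under about 7 to 10 N and stays where it is left.
- stud_2_top (a point): Centre of the flat top of push stud 2: a black mushroom head 28 mm across and 10 mm high. The studs stand at the corners of a 96 mm square about the cover's centre, numbered in turn round the cover, so 1 is diagonally opposite 3 and 2 opposite 4 (stud 2 lies at housing x -48, y 48 mm). The top is 100 mm above the housing's underside at joint 0 and 82 mm when home.
- stud_2 (a joint): How far stud 2 is pressed straight down, m: 0 fully out, 0.018 fully home at a hard stop. It starts between 0 and 0.003 (its head meets the cover at about 0.003), moves under about 7 to 10 N and stays where it is left.
- stud_3_top (a point): Centre of the flat top of push stud 3: a black mushroom head 28 mm across and 10 mm high. The studs stand at the corners of a 96 mm square about the cover's centre, numbered in turn round the cover, so 1 is diagonally opposite 3 and 2 opposite 4 (stud 3 lies at housing x -48, y -48 mm). The top is 100 mm above the housing's underside at joint 0 and 82 mm when home.
- stud_3 (a joint): How far stud 3 is pressed straight down, m: 0 fully out, 0.018 fully home at a hard stop. It starts between 0 and 0.003 (its head meets the cover at about 0.003), moves under about 7 to 10 N and stays where it is left.
- stud_4_top (a point): Centre of the flat top of push stud 4: a black mushroom head 28 mm across and 10 mm high. The studs stand at the corners of a 96 mm square about the cover's centre, numbered in turn round the cover, so 1 is diagonally opposite 3 and 2 opposite 4 (stud 4 lies at housing x 48, y -48 mm). The top is 100 mm above the housing's underside at joint 0 and 82 mm when home.
- stud_4 (a joint): How far stud 4 is pressed straight down, m: 0 fully out, 0.018 fully home at a hard stop. It starts between 0 and 0.003 (its head meets the cover at about 0.003), moves under about 7 to 10 N and stays where it is left.
- wrench_grip (a point): Open-ended wrench lying on the bench (point on its handle). Bystander, leave alone.
- screwdriver_grip (a point): Screwdriver lying on the bench (point on its handle). Bystander, leave alone.
- hammer_grip (a point): Hammer lying on the bench (point on its handle). Bystander, leave alone.
- can_mid (a point): Spray can standing, 66 mm across, 180 mm high (its centre). Bystander, leave alone.
- jar_mid (a point): Glass jar standing, 60 mm across, 80 mm high (its centre). Bystander, leave alone.
- tape_mid (a point): Roll of tape lying flat, 96 mm across, 25 mm high (its centre). Bystander, leave alone.
- socket_mid (a point): Steel wrench socket standing, 30 mm across, 38 mm high (its centre). Bystander, leave alone.
Not all that is in view belongs to the job. Of the things that look like the housing, the smaller one is meant. There is more than one size of the part that bears spacer_mid; the job needs the smaller.

How it is judged:
On the way, in this order (a step that is already met when the one before it is completed fails the run):
1. the spacer lies flat in the tray (x of spacer_mid in the frame of tray between -0.07 and 0.07 m and y of spacer_mid in the frame of tray between -0.075 and 0.075 m and z of spacer_mid in the frame of tray below 0.018 m and angle between spacer_mid's own z axis and vertical below 0.1 rad), for 0.2 s.
2. two diagonally opposite studs are about half way down, 6 to 14 mm (((value of joint stud_1 between 0.006 and 0.014 m and value of joint stud_3 between 0.006 and 0.014 m) or (value of joint stud_2 between 0.006 and 0.014 m and value of joint stud_4 between 0.006 and 0.014 m))), for 0.1 s.
3. all four studs are about half way down, 6 to 14 mm (value of joint stud_1 between 0.006 and 0.014 m and value of joint stud_2 between 0.006 and 0.014 m and value of joint stud_3 between 0.006 and 0.014 m and value of joint stud_4 between 0.006 and 0.014 m), for 0.1 s.
4. all four studs are home (within 2.5 mm) (value of joint each of stud_1, stud_2, stud_3, stud_4 above 0.0155 m), for 0.1 s.
At the end, for the whole second after the job is handed in: All four studs are within 2.5 mm of fully home, the cover's centre is within 3.5 mm of fully seated and the cover level within 0.03 rad; the spacer lies flat (within 0.1 rad) and still on the tray's floor, its centre at most 70 mm (x) and 75 mm (y) from the tray's centre; nothing is held (all of step 1 and all of step 4 and z of cover_mid in the frame of housing below 0.0755 m and angle between cover_mid's own z axis and vertical below 0.03 rad and linear speed of spacer below 0.02 m/s); the robot touches nothing.
It fails at once if a stud is pressed beyond 14 mm while another is not yet 6 mm down ((value of joint stud_1 above 0.014 m and value of joint stud_2 below 0.006 m) or (value of joint stud_1 above 0.014 m and value of joint stud_3 below 0.006 m) or (value of joint stud_1 above 0.014 m and value of joint stud_4 below 0.006 m) or (value of joint stud_2 above 0.014 m and value of joint stud_1 below 0.006 m) or (value of joint stud_2 above 0.014 m and value of joint stud_3 below 0.006 m) or (value of joint stud_2 above 0.014 m and value of joint stud_4 below 0.006 m) or (value of joint stud_3 above 0.014 m and value of joint stud_1 below 0.006 m) or (value of joint stud_3 above 0.014 m and value of joint stud_2 below 0.006 m) or (value of joint stud_3 above 0.014 m and value of joint stud_4 below 0.006 m) or (value of joint stud_4 above 0.014 m and value of joint stud_1 below 0.006 m) or (value of joint stud_4 above 0.014 m and value of joint stud_2 below 0.006 m) or (value of joint stud_4 above 0.014 m and value of joint stud_3 below 0.006 m)).
It fails at once if first round out of cross order: two neighbouring studs are beyond 6 mm while the other two are still less than 4.5 mm down ((value of joint each of stud_1, stud_2 above 0.006 m and value of joint each of stud_3, stud_4 below 0.0045 m) or (value of joint each of stud_2, stud_3 above 0.006 m and value of joint each of stud_4, stud_1 below 0.0045 m) or (value of joint each of stud_3, stud_4 above 0.006 m and value of joint each of stud_1, stud_2 below 0.0045 m) or (value of joint each of stud_4, stud_1 above 0.006 m and value of joint each of stud_2, stud_3 below 0.0045 m)).
It fails at once if second round out of cross order: two neighbouring studs are home (beyond 15.5 mm) while the other two are both short of 14 mm ((value of joint each of stud_1, stud_2 above 0.0155 m and value of joint each of stud_3, stud_4 below 0.014 m) or (value of joint each of stud_2, stud_3 above 0.0155 m and value of joint each of stud_4, stud_1 below 0.014 m) or (value of joint each of stud_3, stud_4 above 0.0155 m and value of joint each of stud_1, stud_2 below 0.014 m) or (value of joint each of stud_4, stud_1 above 0.0155 m and value of joint each of stud_2, stud_3 below 0.014 m)).
It fails at once if a bystander is moved more than 40 mm (distance of any of wrench_grip, screwdriver_grip, hammer_grip, can_mid, jar_mid, tape_mid, socket_mid from where it was at the start of the episode above 0.04 m).
It also fails if it takes over 64 s, if anything falls off the work surface, if the arm or the gripper's body presses on something with over 40 N, if the wrist force passes 120 N, or if a joint passes its speed limit or range.

## Working session

There is one attempt and no reset: what is moved stays moved. The work goes in short steps, Python scripts to look and compute and a shell command to move; the robot and the scene stay as the last step left them, time stands still between calls to the robot, and variables do not carry over. Pictures are saved under pics/ and viewed, at most 10 in all, crops included, and the job is handed in when it is done.

```bash
mkdir -p pics; cat > h.py <<'E'
import numpy as np, cv2
from station import *
def ray(cam,px):
    c=calibration(cam);E=np.array(c["extrinsics"])
    d=np.array([(px[0]-c["cx"])/c["fx"],(px[1]-c["cy"])/c["fy"]]);u=d.copy()
    for _ in range(20): u=d/(1+c["k1"]*(u@u))
    v=E[:3,:3].T@np.array([u[0],u[1],1]);o=-E[:3,:3].T@E[:3,3]
    return o,v/np.linalg.norm(v)
def atz(cam,px,z):
    o,v=ray(cam,px); return o+v*(z-o[2])/v[2]
def tri(obs):
    A=np.zeros((3,3));b=np.zeros(3);R=[]
    for cam,px in obs:
        o,v=ray(cam,px);P=np.eye(3)-np.outer(v,v);A+=P;b+=P@o;R.append((o,P))
    x=np.linalg.solve(A,b); return x,[round(float(np.linalg.norm(P@(x-o))),4) for o,P in R]
def proj(cam,p):
    c=calibration(cam);E=np.array(c["extrinsics"]);q=E[:3,:3]@p+E[:3,3];u=q[:2]/q[2];u=u*(1+c["k1"]*(u@u))
    return [c["fx"]*u[0]+c["cx"],c["fy"]*u[1]+c["cy"]]
def save(cam,n): 
    f=grab_frame(cam);cv2.imwrite(f"pics/{n}.png",f[:,:,::-1]);return f
E
python3 - <<'E'
from h import *
a=save("scene","a");b=save("side","b");
s=get_state();print(s,tip_reach if not callable(tip_reach) else tip_reach())
for cam in("scene","side"):
  for q in("housing","spacer_mid","spacer_tab","tray","cover_mid","stud_1_top"):
    print(cam,q,[(round(d["conf"],2),np.round(d["location"]).astype(int).tolist()) for d in mark_of(cam,q)[:8]])
E
```

```text
{'t': 0.1, 'q': array([ 1.54611674e+00,  3.59352469e-01,  1.12003811e-02, -2.77961574e-04,
       -1.22411617e+00, -2.88102427e-01]), 'qd': array([-7.00919831e-05, -1.85177733e-03,  1.30960785e-03,  2.29277321e-03,
        9.77993192e-04, -8.94226981e-04]), 'joint_efforts': array([-1.63155983e-03, -5.84160447e+01,  2.93749970e+01,  7.01568067e+00,
        1.01555811e-02, -5.74494743e-05]), 'eef_pos': array([0.20760896, 0.64187537, 0.24471953]), 'ee_rot': array([ 3.14010714e+00, -1.67710597e-04, -3.12876522e-01]), 'force': array([-0.11582403,  0.083694  , -0.01310468]), 'moment': array([ 0.01683458, -0.0027174 , -0.00188847]), 'gripper_force': 0.0, 'width': 0.08776678922205745} 0.019
scene housing [(0.9, [220, 220]), (0.57, [298, 291]), (0.4, [169, 376]), (0.19, [308, 235])]
scene spacer_mid [(0.7, [398, 176]), (0.6, [319, 260])]
scene spacer_tab [(0.93, [340, 244]), (0.79, [373, 165]), (0.46, [456, 222])]
scene tray [(0.79, [459, 220])]
scene cover_mid [(0.78, [298, 262]), (0.7, [218, 191])]
scene stud_1_top [(0.44, [244, 192]), (0.42, [328, 262])]
side housing [(0.95, [214, 336]), (0.89, [344, 287]), (0.46, [370, 278])]
side spacer_mid [(0.68, [338, 247]), (0.57, [226, 171])]
side spacer_tab [(0.81, [215, 176]), (0.79, [337, 219])]
side tray [(0.88, [304, 155]), (0.2, [376, 203])]
side cover_mid [(0.95, [205, 309]), (0.65, [340, 264]), (0.21, [342, 285])]
side stud_1_top [(0.72, [321, 282]), (0.65, [241, 274]), (0.5, [361, 236])]
```

View pics/a.png

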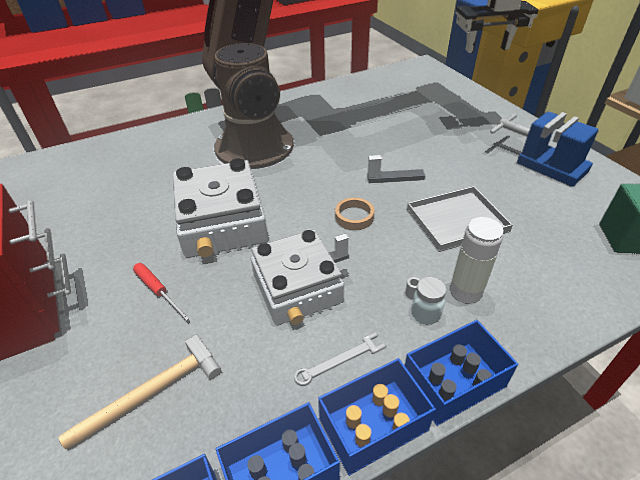

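View pics/b.png

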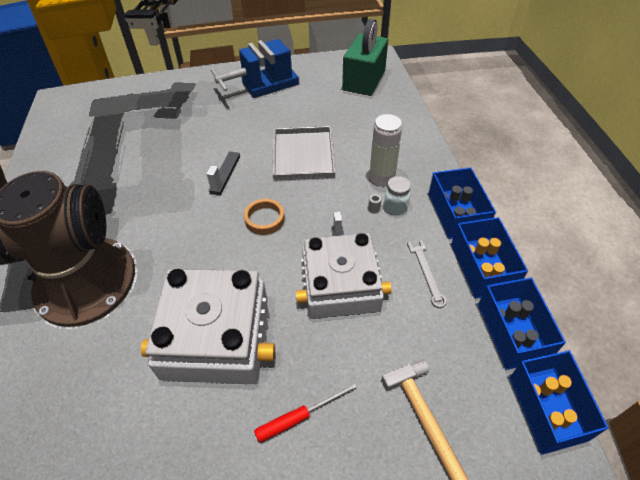

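The scene view shows the small housing near (298,262), with the spacer tab at (341,244) and the tray at (459,220). In the side view these are at (340,264), (337,219) and (304,155). The spacer at scene (398,176) is the larger look-alike, and so is the housing at (218,191).

```bash
python3 - <<'E'
from h import *
C={}
for cam in("scene","side"):
  for q in("stud_1_top","tape_mid","socket_mid","can_mid","jar_mid","wrench_grip"):
    C[cam,q]=[(round(d["conf"],2),np.round(d["location"],1).tolist()) for d in mark_of(cam,q)[:10]] if grab_frame(cam) is not None else 0
    print(cam,q,C[cam,q])
for n,a,b in [("cover",(298,262),(340,264)),("tab",(340,244),(337,219)),("sp",(319,260),(338,247)),("tray",(459,220),(304,155)),("housing",(298,291),(344,287)),("bigcov",(218,191),(205,309)),("decoytab",(373,165),(215,176))]:
    print(n,tri([("scene",a),("side",b)]))
for q in("tape_mid","socket_mid","can_mid","jar_mid","wrench_grip"):
  if C["scene",q] and C["side",q]: print(q,tri([("scene",C["scene",q][0][1]),("side",C["side",q][0][1])]))
for p in [(265,250),(308,237),(327,267),(280,282)]: print("studS",atz("scene",p,.099))
for p in [(316,244),(361,240),(369,278),(320,283)]: print("studD",atz("side",p,.099))
E
```

```text
scene stud_1_top [(0.64, [324.8, 262.3]), (0.59, [245.8, 190.0])]
scene tape_mid [(0.65, [354.5, 212.5])]
scene socket_mid [(0.8, [411.6, 292.1])]
scene can_mid [(0.93, [475.4, 261.7]), (0.7, [309.2, 236.7])]
scene jar_mid [(0.57, [424.4, 298.2])]
scene wrench_grip [(0.75, [323.5, 368.3])]
side stud_1_top [(0.74, [239.8, 274.8]), (0.47, [361.9, 236.8]), (0.4, [288.2, 418.6])]
side tape_mid [(0.63, [362.2, 235.4])]
side socket_mid [(0.57, [372.4, 203.9])]
side can_mid [(0.6, [385.5, 152.3]), (0.46, [266.1, 218.6])]
side jar_mid [(0.71, [334.4, 222.3]), (0.59, [396.8, 197.1])]
side wrench_grip [(0.93, [432.6, 286.6])]
cover (array([ 0.56142716, -0.11051656,  0.07477011]), [0.0007, 0.0007])
tab (array([ 0.575523  , -0.01939029,  0.10139978]), [0.0058, 0.0058])
sp (array([ 0.56801305, -0.06497323,  0.06766404]), [0.0037, 0.0037])
tray (array([ 0.5522839 ,  0.31995666, -0.00066579]), [0.001, 0.001])
housing (array([ 0.57016324, -0.11892623, -0.00130669]), [0.0013, 0.0013])
bigcov (array([ 0.29155028, -0.18500168,  0.09938312]), [0.0033, 0.0033])
decoytab (array([0.31737641, 0.2187646 , 0.05413341]), [0.0045, 0.0045])
tape_mid (array([ 0.60415835, -0.04642134,  0.15898299]), [0.0514, 0.0514])
socket_mid (array([0.68738031, 0.08920948, 0.0101619 ]), [0.007, 0.007])
can_mid (array([0.73707461, 0.18680386, 0.09161969]), [0.0004, 0.0004])
jar_mid (array([ 0.6148617 ,  0.20012673, -0.16142504]), [0.0025, 0.0025])
wrench_grip (array([ 7.57509058e-01, -1.55071680e-01,  7.08585407e-04]), [0.0005, 0.0005])
studS [ 0.52262257 -0.16371263  0.099     ]
studS [ 0.52934565 -0.0720964   0.099     ]
studS [ 0.6211154  -0.07605823  0.099     ]
studS [ 0.61355026 -0.17027396  0.099     ]
studD [ 0.51949969 -0.06832921  0.099     ]
studD [ 0.61200368 -0.0755533   0.099     ]
studD [ 0.60542811 -0.17010156  0.099     ]
studD [ 0.5105808  -0.16354581  0.099     ]
```

```bash

python3 -m handwheel '[{"delta_pos":[0.55,-1,0],"dr":[0,0,-3.5]},{"delta_pos":[0.55,-1,0],"dr":[0,0,-3.5]},{"delta_pos":[0.55,-1,0],"dr":[0,0,-3.5]},{"delta_pos":[0.55,-1,0],"dr":[0,0,-3.5]},{"delta_pos":[0.55,-1,0],"dr":[0,0,-3.5]},{"delta_pos":[0.55,-1,0],"dr":[0,0,-3.5]},{"delta_pos":[0.55,-1,0],"dr":[0,0,-3.5]},{"delta_pos":[0.55,-1,0],"dr":[0,0,-3.5]},{"delta_pos":[0.55,-1,0],"dr":[0,0,-3.5]},{"delta_pos":[0.55,-1,0],"dr":[0,0,-3.5]}]'
python3 -m handwheel '[{"delta_pos":[0.55,-1,0],"dr":[0,0,-3.5]},{"delta_pos":[0.55,-1,0],"dr":[0,0,-3.5]},{"delta_pos":[0.55,-1,0],"dr":[0,0,-3.5]},{"delta_pos":[0.55,-1,0],"dr":[0,0,-3.5]},{"delta_pos":[0.55,-1,0],"dr":[0,0,-3.5]},{"delta_pos":[0.55,-1,0],"dr":[0,0,-3.5]},{"delta_pos":[0.55,-1,0],"dr":[0,0,-3.5]},{"delta_pos":[0.55,-1,0],"dr":[0,0,-3.5]},{"delta_pos":[0.55,-1,0],"dr":[0,0,-3.5]},{"delta_pos":[0.55,-1,0],"dr":[0,0,-3.5]}]'
python3 -m handwheel '[{"delta_pos":[0.6,-0.7,0],"dr":[0,0,-3]},{"delta_pos":[0.6,-0.3,0],"dr":[0,0,-3]},{"delta_pos":[0,0,0],"dr":[0,0,0]},{"delta_pos":[0,0,0],"dr":[0,0,0]}]'
python3 - <<'E'
from h import *
save("wrist","c")
c=calibration("wrist");E=np.array(c["extrinsics"]);print("cam",-E[:3,:3].T@E[:3,3],E[2,:3])
for q in("spacer_tab","spacer_mid","stud_1_top","cover_mid","housing"):
  for d in mark_of("wrist",q)[:6]: print(q,round(d["conf"],2),np.round(d["location"]),np.round(atz("wrist",d["location"],{"spacer_tab":.1,"stud_1_top":.099,"cover_mid":.087,"housing":0,"spacer_mid":.0655}[q]),4))
E
```

```text
t: 2.9
eef_pos: [0.3732, 0.341, 0.2459]
ee_rot: [-3.141, 0.0, -0.926]
force: [0.2, 0.1, 1.0]
width: 0.088
gripper_force: 0.0
t: 3.9
eef_pos: [0.5383, 0.0409, 0.2458]
ee_rot: [-3.141, 0.0, -1.537]
force: [0.1, 0.4, 0.7]
width: 0.0874
gripper_force: 0.0
t: 4.3
eef_pos: [0.5736, 0.0119, 0.2452]
ee_rot: [3.141, -0.0, -1.64]
force: [-0.6, 0.7, 0.1]
width: 0.0876
gripper_force: 0.0
cam [ 0.56710454 -0.0585766   0.38500191] [ 0.01748358  0.26096354 -0.96519032]
spacer_tab 0.78 [314. 197.] [ 0.5737 -0.0186  0.1   ]
spacer_tab 0.4 [174. 285.] [0.7108 0.0552 0.1   ]
spacer_mid 0.7 [138.  68.] [ 0.7246 -0.1412  0.0655]
spacer_mid 0.62 [381.   1.] [ 0.5062 -0.1779  0.0655]
stud_1_top 0.61 [259. 132.] [ 0.6164 -0.0751  0.099 ]
stud_1_top 0.6 [602.   7.] [ 0.3359 -0.1548  0.099 ]
cover_mid 0.93 [320.  75.] [ 0.5628 -0.1181  0.087 ]
housing 0.82 [318.  94.] [ 0.565  -0.1169  0.    ]
housing 0.55 [576.   4.] [ 0.2867 -0.1921  0.    ]
```

View pics/c.png

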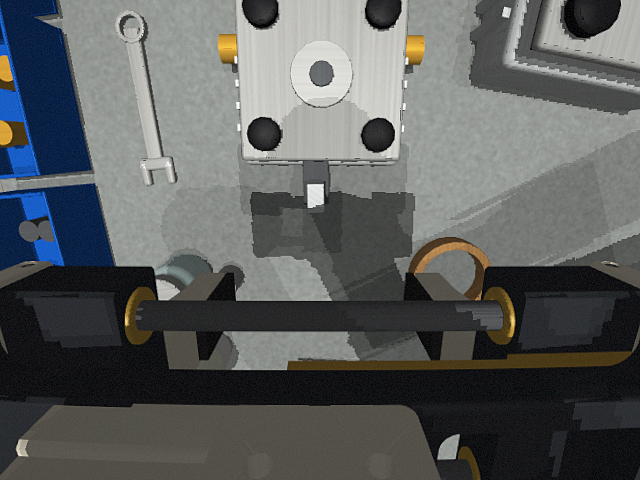

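The wrist view shows the tab at about (315,195), just outside the cover edge. That agrees with the triangulated position, about (0.574, -0.018).

```bash

python3 -m handwheel '[{"delta_pos":[0,-0.5,-0.8],"dr":[0,0,0]},{"delta_pos":[0,-0.5,-0.8],"dr":[0,0,0]},{"delta_pos":[0,0,-0.8],"dr":[0,0,0]},{"delta_pos":[0,0,-0.8],"dr":[0,0,0]},{"delta_pos":[0,0,-0.8],"dr":[0,0,0]},{"delta_pos":[0,0,-0.8],"dr":[0,0,0]},{"delta_pos":[0,0,0],"dr":[0,0,0]}]'
python3 -m handwheel '[{"delta_pos":[0,0,0],"dr":[0,0,0]},{"delta_pos":[0,0,0],"dr":[0,0,0]},{"delta_pos":[0,0,0],"dr":[0,0,0]},{"delta_pos":[0,0,0],"dr":[0,0,0]},{"delta_pos":[0,0,0],"dr":[0,0,0]},{"delta_pos":[0,0,0],"dr":[0,0,0]}]' 1 30
python3 - <<'E'
from h import *
print(get_state())
E
```

```text
t: 5.3
eef_pos: [0.5715, -0.0179, 0.0988]
ee_rot: [3.136, -0.001, -1.639]
force: [0.7, -0.4, 0.0]
width: 0.0874
gripper_force: 0.0
t: 5.9
eef_pos: [0.5738, -0.0178, 0.1019]
ee_rot: [-3.141, 0.0, -1.639]
force: [0.4, -0.5, -0.2]
width: 0.0452
gripper_force: 0.0
{'t': 5.9, 'q': array([ 3.09643946e-01,  3.28094236e-01, -3.96730689e-01, -2.56132498e-05,
       -8.45421018e-01, -3.78199288e-01]), 'qd': array([-0.00039876,  0.00482583, -0.00210888,  0.00021708,  0.00090484,
        0.00158324]), 'joint_efforts': array([ 1.35023450e-02, -5.00116503e+01,  2.33940893e+01,  5.58366403e+00,
        4.79172319e-03,  1.30015746e-04]), 'eef_pos': array([ 0.57382078, -0.01778451,  0.1018961 ]), 'ee_rot': array([-3.14108824e+00,  2.21047558e-04, -1.63936860e+00]), 'force': array([ 0.4161252 , -0.53248463, -0.16500195]), 'moment': array([ 0.06968832, -0.04221857,  0.00737474]), 'gripper_force': 0.0, 'width': 0.04522723131932089}
```

```bash

python3 -m handwheel '[{"delta_pos":[0,0,0],"dr":[0,0,0]},{"delta_pos":[0,0,0],"dr":[0,0,0]},{"delta_pos":[0,0,0],"dr":[0,0,0]},{"delta_pos":[0,0,0],"dr":[0,0,0]},{"delta_pos":[0,0,0],"dr":[0,0,0]},{"delta_pos":[0,0,0],"dr":[0,0,0]},{"delta_pos":[0,0,0],"dr":[0,0,0]}]' 1 30
python3 - <<'E'
from h import *
cs=[(407,208),(475,188),(512,226),(443,248)]
P=[atz("scene",p,.022) for p in cs];print(np.round(P,3),np.mean(P,0))
cs=[(275,129),(331,127),(334,177),(274,179)]
P=[atz("side",p,.022) for p in cs];print(np.round(P,3),np.mean(P,0))
E
```

```text
t: 6.6
eef_pos: [0.5737, -0.0178, 0.1015]
ee_rot: [3.142, -0.0, -1.639]
force: [-0.2, 0.5, -0.1]
width: 0.0136
gripper_force: 29.9
[[0.477 0.217 0.022]
 [0.494 0.412 0.022]
 [0.645 0.391 0.022]
 [0.628 0.208 0.022]] [0.56097599 0.30705863 0.022     ]
[[0.486 0.422 0.022]
 [0.643 0.399 0.022]
 [0.611 0.197 0.022]
 [0.46  0.219 0.022]] [0.54979344 0.30935677 0.022     ]
```

```bash

python3 -m handwheel '[{"delta_pos":[0,0,0.05],"dr":[0,0,0]},{"delta_pos":[0.02,0.3,0],"dr":[0,0,0]},{"delta_pos":[0.03,0.4,0],"dr":[0,0,0]},{"delta_pos":[0.035,0.5,0],"dr":[0,0,0]},{"delta_pos":[0.035,0.5,0],"dr":[0,0,0]},{"delta_pos":[0.035,0.5,0],"dr":[0,0,0]},{"delta_pos":[0.035,0.5,0],"dr":[0,0,0]},{"delta_pos":[0.035,0.5,0],"dr":[0,0,0]},{"delta_pos":[0.035,0.5,0],"dr":[0,0,0]},{"delta_pos":[0,0,0],"dr":[0,0,0]}]'
python3 - <<'E'
from h import *
for cam in("scene","side"):
    print([(round(d["conf"],2),np.round(d["location"])) for d in mark_of(cam,"spacer_tab")[:3]], proj(cam,get_state()["eef_pos"])) if grab_frame(cam) is not None else 0
save("side","d")
E
```

```text
t: 7.6
eef_pos: [0.5819, 0.0954, 0.1031]
ee_rot: [-3.141, 0.0, -1.637]
force: [-0.4, -0.1, -1.3]
width: 0.0141
gripper_force: 30.0
[(0.58, array([391., 227.])), (0.41, array([375., 166.]))] [np.float64(390.8507892438622), np.float64(224.79646527800082)]
[(0.92, array([328., 183.])), (0.92, array([216., 177.])), (0.61, array([333., 206.]))] [np.float64(330.58710290533827), np.float64(183.92926077460174)]
```

View pics/d.png

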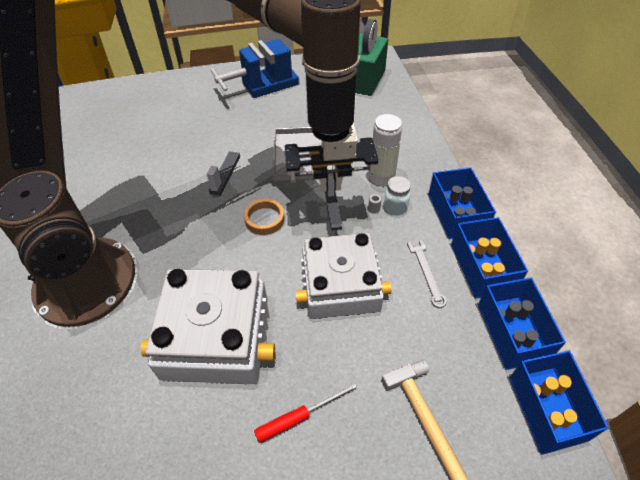

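The spacer is clear of the cover and held; the side view shows the bar hanging at (333,210). Next I carry it to the tray.

```bash

python3 -m handwheel '[{"delta_pos":[-0.3,0.4,0],"dr":[0,0,0]},{"delta_pos":[-0.3,0.8,0],"dr":[0,0,0]},{"delta_pos":[-0.2,1,0],"dr":[0,0,0]},{"delta_pos":[0,1,0],"dr":[0,0,0]},{"delta_pos":[0,1,0],"dr":[0,0,0]},{"delta_pos":[0,1,0],"dr":[0,0,0]},{"delta_pos":[0,1,0],"dr":[0,0,0]},{"delta_pos":[0,1,0],"dr":[0,0,0]},{"delta_pos":[0,1,0],"dr":[0,0,0]},{"delta_pos":[0,0.5,0],"dr":[0,0,0]}]'
python3 -m handwheel '[{"delta_pos":[0,0,0],"dr":[0,0,0]},{"delta_pos":[0,0,-0.4],"dr":[0,0,0]},{"delta_pos":[0,0,-0.5],"dr":[0,0,0]},{"delta_pos":[0,0,-0.4],"dr":[0,0,0]},{"delta_pos":[0,0,-0.3],"dr":[0,0,0]},{"delta_pos":[0,0,-0.2],"dr":[0,0,0]},{"delta_pos":[0,0,-0.07],"dr":[0,0,0]},{"delta_pos":[0,0,0],"dr":[0,0,0]},{"delta_pos":[0,0,0],"dr":[0,0,0]}]'
python3 - <<'E'
from h import *
save("scene","e")
print(get_state()["force"])
E
```

```text
t: 8.85
eef_pos: [0.5571, 0.3565, 0.103]
ee_rot: [-3.141, 0.0, -1.638]
force: [-0.0, 0.3, -1.3]
width: 0.0141
gripper_force: 30.0
t: 9.75
eef_pos: [0.5578, 0.3545, 0.0474]
ee_rot: [-3.141, 0.001, -1.639]
force: [-1.0, -0.7, -1.8]
width: 0.0143
gripper_force: 30.0
[ 0.21174161  0.24418293 -1.1152658 ]
```

View pics/e.png

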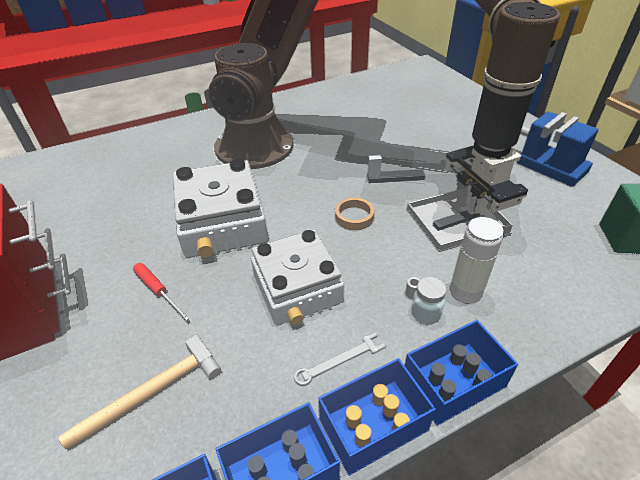

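The spacer is over the tray, with its inner end near (437,228) and the tab inside the walls. I'll set it down and release.

```bash

python3 -m handwheel '[{"delta_pos":[0,0,-0.04],"dr":[0,0,0]},{"delta_pos":[0,0,-0.03],"dr":[0,0,0]},{"delta_pos":[0,0,0],"dr":[0,0,0]},{"delta_pos":[0,0,0],"dr":[0,0,0]}]'
python3 -m handwheel '[{"delta_pos":[0,0,0],"dr":[0,0,0]},{"delta_pos":[0,0,0],"dr":[0,0,0]},{"delta_pos":[0,0,0],"dr":[0,0,0]},{"delta_pos":[0,0,0],"dr":[0,0,0]},{"delta_pos":[0,0,0],"dr":[0,0,0]},{"delta_pos":[0,0,0],"dr":[0,0,0]}]' -1
python3 -m handwheel '[{"delta_pos":[0,0,0.8],"dr":[0,0,0]},{"delta_pos":[0,0,1],"dr":[0,0,0]},{"delta_pos":[0,0,1],"dr":[0,0,0]},{"delta_pos":[0,0,1],"dr":[0,0,0]},{"delta_pos":[0,0,0],"dr":[0,0,0]}]' 1
python3 - <<'E'
from h import *
for cam in("scene","side"):
  grab_frame(cam)
  for q,z in(("spacer_mid",.0095),("spacer_tab",.044)):
    print(cam,q,[(round(d["conf"],2),np.round(atz(cam,d["location"],z),3)) for d in mark_of(cam,q)[:3]])
E
```

```text
t: 10.2
eef_pos: [0.5577, 0.3545, 0.0456]
ee_rot: [-3.141, 0.001, -1.639]
force: [-1.2, -1.0, 4.7]
width: 0.0137
gripper_force: 30.0
t: 10.8
eef_pos: [0.5575, 0.3542, 0.0448]
ee_rot: [3.141, -0.0, -1.639]
force: [-0.3, -0.2, 0.4]
width: 0.0562
gripper_force: 0.0
t: 11.3
eef_pos: [0.5595, 0.3558, 0.1641]
ee_rot: [-3.136, 0.005, -1.638]
force: [-0.4, 0.1, -0.1]
width: 0.0273
gripper_force: 0.0
scene spacer_mid [(0.85, array([0.333, 0.281, 0.009])), (0.61, array([0.552, 0.304, 0.009]))]
scene spacer_tab [(0.7, array([0.304, 0.223, 0.044])), (0.63, array([0.564, 0.349, 0.044])), (0.25, array([ 0.473, -0.045,  0.044]))]
side spacer_mid [(0.81, array([0.336, 0.292, 0.009])), (0.53, array([0.552, 0.31 , 0.009])), (0.27, array([0.635, 0.012, 0.009]))]
side spacer_tab [(0.75, array([0.318, 0.225, 0.044])), (0.74, array([0.551, 0.369, 0.044]))]
```

The spacer lies in the tray at about (0.552, 0.307), close to the tray centre. Next I move over stud 1 with the fingers shut.

```bash

python3 -m handwheel '[{"delta_pos":[0,-0.6,0],"dr":[0,0,0]},{"delta_pos":[0,-1,0],"dr":[0,0,0]},{"delta_pos":[0,-1,0],"dr":[0,0,0]},{"delta_pos":[0,-1,0],"dr":[0,0,0]},{"delta_pos":[0,-1,0],"dr":[0,0,0]},{"delta_pos":[0,-1,0],"dr":[0,0,0]},{"delta_pos":[0,-1,0],"dr":[0,0,0]},{"delta_pos":[0.2,-1,0],"dr":[0,0,0]},{"delta_pos":[0.2,-1,0],"dr":[0,0,0]},{"delta_pos":[0.3,-1,0],"dr":[0,0,0]}]'
python3 -m handwheel '[{"delta_pos":[0.3,-1,0],"dr":[0,0,0]},{"delta_pos":[0.3,-1,0],"dr":[0,0,0]},{"delta_pos":[0.3,-1,0],"dr":[0,0,0]},{"delta_pos":[0.3,-1,0],"dr":[0,0,0]},{"delta_pos":[0.1,-0.7,0],"dr":[0,0,0]},{"delta_pos":[0,0,-0.6],"dr":[0,0,0]},{"delta_pos":[0,0,-0.6],"dr":[0,0,0]},{"delta_pos":[0,0,0],"dr":[0,0,0]},{"delta_pos":[0,0,0],"dr":[0,0,0]}]'
python3 - <<'E'
from h import *
for n,p in zip("1234",[(.618,-.075),(.5226,-.0676),(.5155,-.1635),(.6114,-.1704)]):
    print(n,np.round(np.array(p)-get_state()["eef_pos"][:2],4)/.03)
save("wrist","f");save("side","g")
E
```

```text
t: 12.6
eef_pos: [0.5778, 0.0643, 0.1584]
ee_rot: [3.141, -0.0, -1.639]
force: [0.5, 0.6, -0.1]
width: 0.0005
gripper_force: 0.0
t: 13.5
eef_pos: [0.617, -0.0753, 0.1226]
ee_rot: [3.14, -0.001, -1.639]
force: [0.6, 0.4, 0.3]
width: 0.0006
gripper_force: 0.0
1 [0.03333333 0.01      ]
2 [-3.14666667  0.25666667]
3 [-3.38333333 -2.94      ]
4 [-0.18666667 -3.17      ]
```

View pics/g.png

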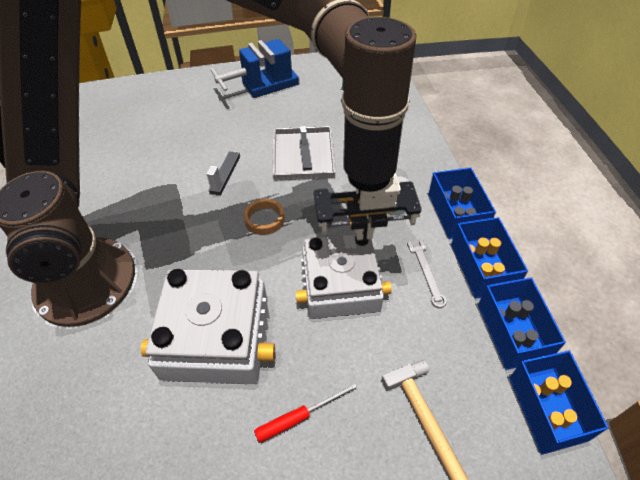

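View pics/f.png

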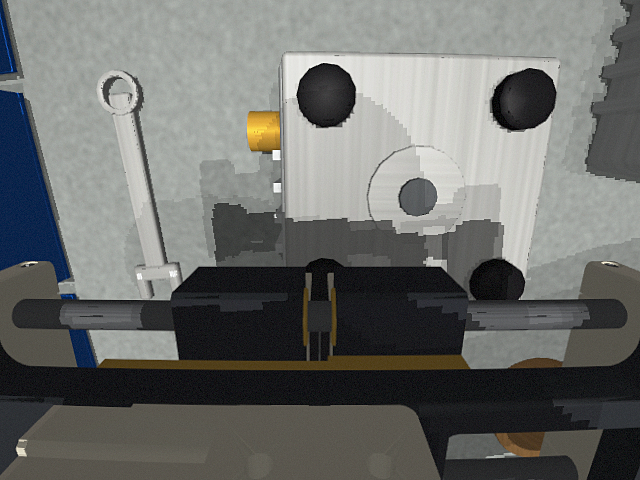

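The spacer lies flat in the tray at side (306,148). The shut fingertips are right above stud 1, which is at wrist (325,265), and the other studs are where expected.

```bash

python3 - <<'E'
from h import *
for p in[(326,95),(524,98),(497,281)]: print(np.round(atz("wrist",p,.099),4))
E
python3 -m handwheel '[{"delta_pos":[0.03,0,-0.1],"dr":[0,0,0]},{"delta_pos":[0,0,-0.1],"dr":[0,0,0]},{"delta_pos":[0,0,-0.1],"dr":[0,0,0]},{"delta_pos":[0,0,0],"dr":[0,0,0]}]'
python3 -m handwheel '[{"delta_pos":[0,0,-0.08],"dr":[0,0,0]},{"delta_pos":[0,0,-0.08],"dr":[0,0,0]},{"delta_pos":[0,0,0],"dr":[0,0,0]},{"delta_pos":[0,0,0],"dr":[0,0,0]}]'
```

```text
[ 0.6067 -0.1698  0.099 ]
[ 0.5135 -0.1632  0.099 ]
[ 0.5203 -0.0709  0.099 ]
t: 14.0
eef_pos: [0.619, -0.0745, 0.1145]
ee_rot: [-3.14, 0.0, -1.639]
force: [-0.3, -0.2, 1.8]
width: 0.0006
gripper_force: 1.4
t: 14.4
eef_pos: [0.619, -0.0746, 0.1099]
ee_rot: [-3.14, 0.0, -1.639]
force: [-1.1, 2.1, 5.7]
width: 0.0003
gripper_force: 2.7
```

```bash

python3 -m handwheel '[{"delta_pos":[0,0,0.5],"dr":[0,0,0]},{"delta_pos":[-0.87,-0.74,0],"dr":[0,0,0]},{"delta_pos":[-0.87,-0.74,0],"dr":[0,0,0]},{"delta_pos":[-0.87,-0.74,0],"dr":[0,0,0]},{"delta_pos":[-0.87,-0.74,0],"dr":[0,0,0]},{"delta_pos":[0,0,0],"dr":[0,0,0]},{"delta_pos":[0,0,-0.1],"dr":[0,0,0]},{"delta_pos":[0,0,-0.1],"dr":[0,0,0]},{"delta_pos":[0,0,-0.1],"dr":[0,0,0]},{"delta_pos":[0,0,0],"dr":[0,0,0]}]'
python3 -m handwheel '[{"delta_pos":[0,0,-0.1],"dr":[0,0,0]},{"delta_pos":[0,0,-0.1],"dr":[0,0,0]},{"delta_pos":[0,0,0],"dr":[0,0,0]},{"delta_pos":[0,0,0],"dr":[0,0,0]}]'
```

```text
t: 15.4
eef_pos: [0.5148, -0.1632, 0.1148]
ee_rot: [3.141, -0.001, -1.638]
force: [-0.7, -1.9, 2.7]
width: 0.0005
gripper_force: 1.1
t: 15.8
eef_pos: [0.5147, -0.1633, 0.109]
ee_rot: [-3.141, -0.0, -1.638]
force: [-0.7, -1.4, 3.4]
width: 0.0004
gripper_force: 1.6
```

```bash

python3 -m handwheel '[{"delta_pos":[0,0,0.7],"dr":[0,0,0]},{"delta_pos":[0.06,0.79,0],"dr":[0,0,0]},{"delta_pos":[0.06,0.79,0],"dr":[0,0,0]},{"delta_pos":[0.06,0.79,0],"dr":[0,0,0]},{"delta_pos":[0.06,0.79,-0.1],"dr":[0,0,0]},{"delta_pos":[0,0,0],"dr":[0,0,0]}]'
python3 - <<'E'
from h import *
f=grab_frame("scene")[215:325,240:360];g=grab_frame("wrist")[0:330,200:620]
f=cv2.resize(f,(480,440),interpolation=3);g=cv2.resize(g,(320,252))
g=cv2.copyMakeBorder(g,0,440-252,0,0,0);cv2.imwrite("pics/i.png",np.hstack([f,g])[:,:,::-1])
E
```

```text
t: 16.4
eef_pos: [0.5215, -0.0663, 0.1264]
ee_rot: [3.141, 0.0, -1.637]
force: [-0.0, -0.1, 0.4]
width: 0.0006
gripper_force: 0.0
```

View pics/i.png

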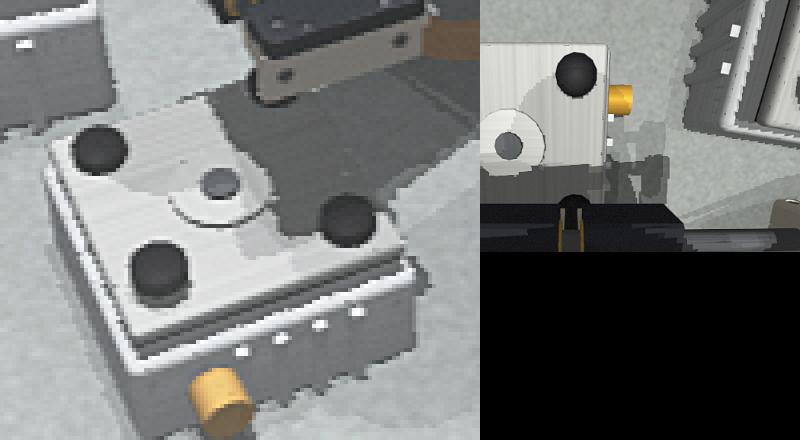

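Studs 1 (347,220) and 3 (98,148) in the crop sit lower, flush with the cover, while stud 4 (160,270) still stands proud. Next are studs 2 and 4.

```bash

python3 -m handwheel '[{"delta_pos":[0,-0.07,-0.2],"dr":[0,0,0]},{"delta_pos":[0,0,-0.1],"dr":[0,0,0]},{"delta_pos":[0,0,-0.1],"dr":[0,0,0]},{"delta_pos":[0,0,-0.1],"dr":[0,0,0]},{"delta_pos":[0,0,-0.09],"dr":[0,0,0]},{"delta_pos":[0,0,0],"dr":[0,0,0]},{"delta_pos":[0,0,0],"dr":[0,0,0]}]'
python3 -m handwheel '[{"delta_pos":[0,0,0.6],"dr":[0,0,0]},{"delta_pos":[0.73,-0.84,0],"dr":[0,0,0]},{"delta_pos":[0.73,-0.84,0],"dr":[0,0,0]},{"delta_pos":[0.73,-0.84,0],"dr":[0,0,0]},{"delta_pos":[0.73,-0.84,0],"dr":[0,0,0]},{"delta_pos":[0,0,0],"dr":[0,0,0]},{"delta_pos":[0,0,-0.2],"dr":[0,0,0]}]'
python3 -m handwheel '[{"delta_pos":[0,0,-0.1],"dr":[0,0,0]},{"delta_pos":[0,0,-0.1],"dr":[0,0,0]},{"delta_pos":[0,0,-0.1],"dr":[0,0,0]},{"delta_pos":[0,0,-0.1],"dr":[0,0,0]},{"delta_pos":[0,0,0],"dr":[0,0,0]},{"delta_pos":[0,0,0],"dr":[0,0,0]}]'
```

```text
t: 17.2
eef_pos: [0.521, -0.0714, 0.1091]
ee_rot: [3.141, -0.0, -1.64]
force: [0.5, -0.6, 0.3]
width: 0.0004
gripper_force: 0.1
t: 17.9
eef_pos: [0.609, -0.1726, 0.1209]
ee_rot: [-3.142, 0.0, -1.641]
force: [-0.6, -0.0, -0.1]
width: 0.0007
gripper_force: 0.0
t: 18.5
eef_pos: [0.6084, -0.1714, 0.1098]
ee_rot: [-3.141, -0.0, -1.638]
force: [-1.5, -2.8, 3.9]
width: 0.0004
gripper_force: 2.2
```

```bash

python3 -m handwheel '[{"delta_pos":[0,0,0.9],"dr":[0,0,0]},{"delta_pos":[0,0,1],"dr":[0,0,0]},{"delta_pos":[0,0.4,1],"dr":[0,0,0]},{"delta_pos":[0,1,1],"dr":[0,0,0]},{"delta_pos":[0,1,0],"dr":[0,0,0]},{"delta_pos":[0,0.9,0],"dr":[0,0,0]},{"delta_pos":[0,0,0],"dr":[0,0,0]}]'
python3 - <<'E'
from h import *
f=grab_frame("scene")[215:325,240:360];g=grab_frame("side")[220:325,285:400]
f=cv2.resize(f,(400,400),interpolation=3);g=cv2.resize(g,(400,400),interpolation=3)
cv2.imwrite("pics/j.png",np.hstack([f,g])[:,:,::-1])
E
```

```text
t: 19.2
eef_pos: [0.6085, -0.0693, 0.2264]
ee_rot: [-3.141, 0.001, -1.636]
force: [-0.4, 0.0, 0.3]
width: 0.0005
gripper_force: 0.0
```

View pics/j.png

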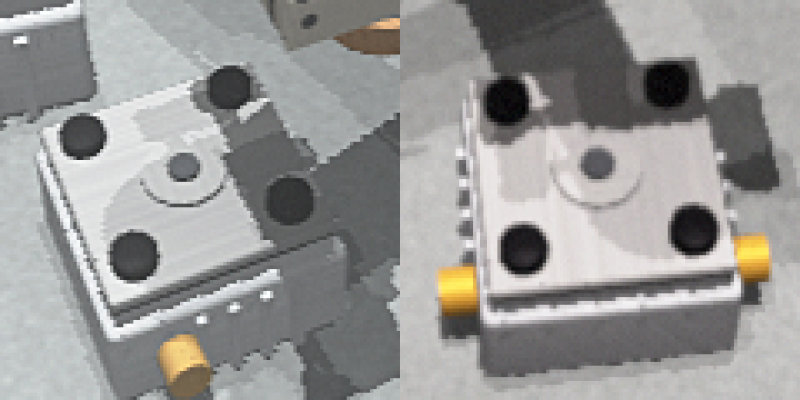

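All four studs are flush with the cover, which is level at half height. Now the second round, in the order 1, 3, 2, 4.

```bash

python3 -m handwheel '[{"delta_pos":[0.3,-0.2,-0.9],"dr":[0,0,0]},{"delta_pos":[0,0,-1],"dr":[0,0,0]},{"delta_pos":[0,0,-1],"dr":[0,0,0]},{"delta_pos":[0,0,-0.8],"dr":[0,0,0]},{"delta_pos":[0,0,0],"dr":[0,0,0]},{"delta_pos":[0,0,-0.1],"dr":[0,0,0]},{"delta_pos":[0,0,-0.1],"dr":[0,0,0]},{"delta_pos":[0,0,-0.1],"dr":[0,0,0]},{"delta_pos":[0,0,-0.1],"dr":[0,0,0]},{"delta_pos":[0,0,0],"dr":[0,0,0]}]'
python3 -m handwheel '[{"delta_pos":[0,0,-0.05],"dr":[0,0,0]},{"delta_pos":[0,0,-0.03],"dr":[0,0,0]},{"delta_pos":[0,0,0],"dr":[0,0,0]}]'
```

```text
t: 20.3
eef_pos: [0.6186, -0.0788, 0.1052]
ee_rot: [-3.139, 0.0, -1.639]
force: [0.2, -0.3, 4.3]
width: 0.0004
gripper_force: 2.1
t: 20.6
eef_pos: [0.6186, -0.0788, 0.1032]
ee_rot: [-3.139, 0.0, -1.639]
force: [-2.9, 0.4, 7.5]
width: 0.0002
gripper_force: 4.0
```

```bash

python3 -m handwheel '[{"delta_pos":[0,0,-0.05],"dr":[0,0,0]},{"delta_pos":[0,0,-0.05],"dr":[0,0,0]},{"delta_pos":[0,0,0],"dr":[0,0,0]}]'
python3 -m handwheel '[{"delta_pos":[0,0,-0.05],"dr":[0,0,0]},{"delta_pos":[0,0,0],"dr":[0,0,0]}]'
```

```text
t: 20.9
eef_pos: [0.6187, -0.0788, 0.1012]
ee_rot: [-3.138, -0.0, -1.638]
force: [-5.7, 1.3, 15.2]
width: 0.0002
gripper_force: 7.8
t: 21.1
eef_pos: [0.6187, -0.0788, 0.1011]
ee_rot: [-3.138, -0.0, -1.638]
force: [-9.7, 2.6, 25.2]
width: 0.0007
gripper_force: 12.9
```

```bash

python3 -m handwheel '[{"delta_pos":[0,0,0.9],"dr":[0,0,0]},{"delta_pos":[-0.87,-0.71,0],"dr":[0,0,0]},{"delta_pos":[-0.87,-0.71,0],"dr":[0,0,0]},{"delta_pos":[-0.87,-0.71,0],"dr":[0,0,0]},{"delta_pos":[-0.87,-0.71,0],"dr":[0,0,0]},{"delta_pos":[0,0,-0.2],"dr":[0,0,0]},{"delta_pos":[0,0,-0.15],"dr":[0,0,0]},{"delta_pos":[0,0,-0.1],"dr":[0,0,0]},{"delta_pos":[0,0,-0.1],"dr":[0,0,0]},{"delta_pos":[0,0,-0.1],"dr":[0,0,0]}]'
python3 -m handwheel '[{"delta_pos":[0,0,-0.07],"dr":[0,0,0]},{"delta_pos":[0,0,-0.07],"dr":[0,0,0]},{"delta_pos":[0,0,-0.06],"dr":[0,0,0]},{"delta_pos":[0,0,0],"dr":[0,0,0]}]'
```

```text
t: 22.1
eef_pos: [0.5143, -0.1635, 0.1045]
ee_rot: [-3.141, -0.001, -1.638]
force: [-3.0, 0.2, 9.8]
width: 0.0006
gripper_force: 4.6
t: 22.5
eef_pos: [0.5144, -0.1636, 0.1011]
ee_rot: [-3.14, -0.001, -1.637]
force: [-11.5, 4.4, 32.5]
width: 0.0008
gripper_force: 16.5
```

```bash

python3 -m handwheel '[{"delta_pos":[0,0,0.9],"dr":[0,0,0]},{"delta_pos":[0.06,0.78,0],"dr":[0,0,0]},{"delta_pos":[0.06,0.78,0],"dr":[0,0,0]},{"delta_pos":[0.06,0.78,0],"dr":[0,0,0]},{"delta_pos":[0.06,0.78,0],"dr":[0,0,0]},{"delta_pos":[0,0,-0.2],"dr":[0,0,0]},{"delta_pos":[0,0,-0.15],"dr":[0,0,0]},{"delta_pos":[0,0,-0.1],"dr":[0,0,0]},{"delta_pos":[0,0,-0.1],"dr":[0,0,0]},{"delta_pos":[0,0,-0.1],"dr":[0,0,0]}]'
python3 -m handwheel '[{"delta_pos":[0,0,-0.07],"dr":[0,0,0]},{"delta_pos":[0,0,-0.07],"dr":[0,0,0]},{"delta_pos":[0,0,-0.04],"dr":[0,0,0]},{"delta_pos":[0,0,0],"dr":[0,0,0]}]'
```

```text
t: 23.5
eef_pos: [0.5205, -0.0707, 0.1055]
ee_rot: [3.141, 0.0, -1.64]
force: [-2.7, 3.5, 6.6]
width: 0.0003
gripper_force: 3.2
t: 23.9
eef_pos: [0.5205, -0.0707, 0.1012]
ee_rot: [-3.141, -0.0, -1.64]
force: [-6.0, 3.1, 14.3]
width: 0.0006
gripper_force: 7.5
```

```bash

python3 -m handwheel '[{"delta_pos":[0,0,-0.03],"dr":[0,0,0]},{"delta_pos":[0,0,0],"dr":[0,0,0]},{"delta_pos":[0,0,0.9],"dr":[0,0,0]},{"delta_pos":[0.74,-0.84,0],"dr":[0,0,0]},{"delta_pos":[0.74,-0.84,0],"dr":[0,0,0]},{"delta_pos":[0.74,-0.84,0],"dr":[0,0,0]},{"delta_pos":[0.74,-0.84,0],"dr":[0,0,0]},{"delta_pos":[0,0,-0.2],"dr":[0,0,0]},{"delta_pos":[0,0,-0.15],"dr":[0,0,0]},{"delta_pos":[0,0,-0.1],"dr":[0,0,0]}]'
python3 -m handwheel '[{"delta_pos":[0,0,-0.1],"dr":[0,0,0]},{"delta_pos":[0,0,-0.1],"dr":[0,0,0]},{"delta_pos":[0,0,-0.07],"dr":[0,0,0]},{"delta_pos":[0,0,-0.07],"dr":[0,0,0]},{"delta_pos":[0,0,-0.05],"dr":[0,0,0]},{"delta_pos":[0,0,0],"dr":[0,0,0]}]'
```

```text
t: 24.9
eef_pos: [0.6084, -0.1712, 0.1117]
ee_rot: [3.14, 0.0, -1.64]
force: [1.0, 0.9, -0.9]
width: 0.0005
gripper_force: 0.0
t: 25.5
eef_pos: [0.6088, -0.1707, 0.1017]
ee_rot: [3.141, -0.0, -1.638]
force: [-2.9, -1.0, 3.7]
width: 0.0006
gripper_force: 1.9
```

```bash

python3 -m handwheel '[{"delta_pos":[0,0,-0.05],"dr":[0,0,0]},{"delta_pos":[0,0,-0.04],"dr":[0,0,0]},{"delta_pos":[0,0,-0.04],"dr":[0,0,0]},{"delta_pos":[0,0,0],"dr":[0,0,0]}]'
python3 -m handwheel '[{"delta_pos":[0,0,0.9],"dr":[0,0,0]},{"delta_pos":[0,0,1],"dr":[0,0,0]},{"delta_pos":[0,0.4,1],"dr":[0,0,0]},{"delta_pos":[0,1,1],"dr":[0,0,0]},{"delta_pos":[0,1,0],"dr":[0,0,0]},{"delta_pos":[0,0.9,0],"dr":[0,0,0]},{"delta_pos":[0,0,0],"dr":[0,0,0]}]'
python3 - <<'E'
from h import *
f=grab_frame("scene")[215:325,240:360];g=grab_frame("side")[110:335,270:400]
f=cv2.resize(f,(400,400),interpolation=3);g=cv2.resize(g,(330,570),interpolation=3)
f=cv2.copyMakeBorder(f,0,170,0,0,0);cv2.imwrite("pics/k.png",np.hstack([f,g])[:,:,::-1])
E
```

```text
t: 25.9
eef_pos: [0.609, -0.1707, 0.1011]
ee_rot: [-3.14, -0.001, -1.637]
force: [-13.7, 4.0, 29.1]
width: 0.0006
gripper_force: 14.7
t: 26.6
eef_pos: [0.6095, -0.0689, 0.2147]
ee_rot: [-3.14, 0.001, -1.636]
force: [0.4, 0.1, 0.1]
width: 0.0005
gripper_force: 0.0
```

View pics/k.png

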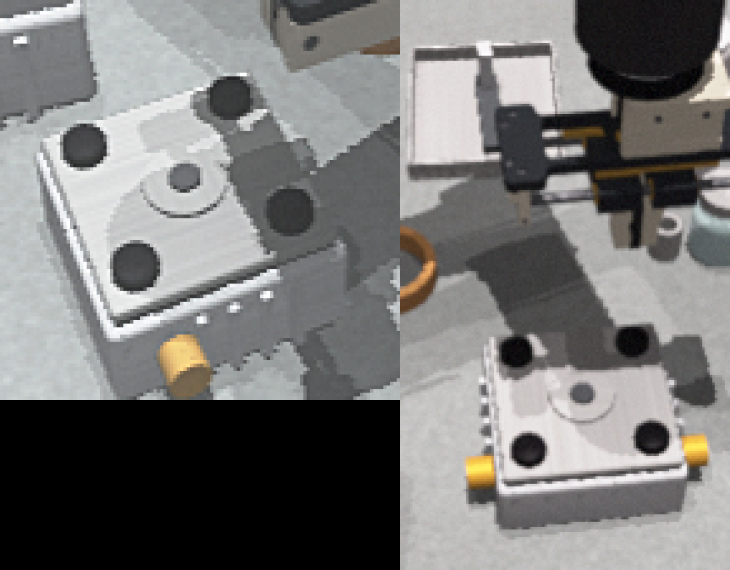

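The cover sits flat on the housing with all four studs down. The spacer lies in the tray and the robot touches nothing.

```bash
python3 -c "
from station import *
print(job_done())"
```

```text
the job is handed in; nothing more can be done
None
```

I handed the job in at about 27 s: the spacer lies flat in the tray, and all four studs were pressed crosswise, first half way and then to their hard stops, with the cover flat on the housing (no verdict was returned).

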